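# Draw the rolling pin out of the baking caddy

## Robot

A 6-joint arm with a two-finger parallel gripper is mounted at the origin on the work surface. World frame = base frame: x ahead of the robot, y to its left, z up, the work surface at z = 0. Lengths are in m, angles in rad, forces in N, time in s.
With the tool pointing down it reaches from about 0.35 to 0.975 m from the base axis. Payload 4.9 kg.
Tool frame: the origin (TCP) lies at the very end of the fingers, on their centre line; the grasp point (between the pads) lies 19 mm behind it; z points along the fingers, y is the line along which they close (so a half turn about z gives the same grasp; the last joint's range is limited). The gripper opens to 85 mm and grips with 20 to 120 N. Pads are 22 mm wide; open, the fingers measure 114 mm over their backs; the gripper's body (76 mm by 85 mm) begins 54 mm behind the grasp point. The pads swing forward as they close: fully open they stand 13 mm farther back than shut.
Start: joints at [-1.382, 0.053, 1.613, -0, 1.476, -0.119], TCP at [0.189, -0.596, 0.231] pointing down, gripper open.
Joint ranges: [-3.01, 3.01], [-1.01, 2.22], [0.06, 2.58], [-1.02, 4.17], [0.09, 2.62], [-3.14, 3.14]. Speed limits (rad/s): [2.57, 2.57, 3.14, 3.14, 3.14, 3.14].

## Interface

Orientations are given as a rotation vector (axis times angle).
In Python, from station import get_obs, optics, ctrl gives the robot as it stands.
- The arm moves only by the shell command python3 -m pendant 'ROWS' [FORCE]. ROWS is JSON, a list of rows, each a list of 3 entries, a list of its own where there are three numbers: the shift along the tool's x, y, z in mm, then the turn, a rotation vector about the tool's x, y, z in rad, then the opening, from 0 (shut) to 1 (fully open). A call has 1 to 12 rows; each row shifts and turns the commanded pose from where the row before left it, along the tool's axes as they then stand; what a row does not reach is not made up. A row lasts 1/12 s, in which the tool goes at most 41.7 mm and 7.16 degrees, less where a joint would pass 70% of its speed; a pose out of reach is approached as far as the arm can. A call is refused whole if a number of a shift passes 41.7 or a number of a turn 0.125, either way. A call with a gripper value outside its range is refused whole. The fingers move at their own pace and stop on an object; FORCE is the grip in N (left out, the last holds). Time passes only in rows, so rows that do not move let the fingers close. It gives the time, the measured TCP pose, the force, the opening and the grip force at its end, in the units of the state.
- get_obs(): the state, without advancing time (a new reading comes with each control period).
- optics.get_image(name): name is "side" or "top"; returns the picture (480x640x3 uint8, red, green, blue); there is no depth.
- optics.camera_model(name): a dict with "fx", "fy", "cx", "cy" (pixels), "cam_to_world" (4x4, takes a point from camera to world coordinates). Camera axes: x right, y up, looking along -z (the intrinsics and any distortion apply to the point x, -y, -z); pixel columns grow to the right and rows downward; lengths in m; the calibration is good to about 2 mm. A picture is of the moment at which its call begins. camera_model takes no time and is no camera call.
- ctrl.finish_job(): hands the job in; it is judged then, once.
The state is a dict: "t": time; "q": joint angles; "dq": joint speeds; "effort": joint torques, N m; "tool_pos": TCP position; "tool_rot": TCP orientation; "contact_force": force on the tool from outside, world axes, zero at the start; "wrist_torque": the same for the moment, N m; "opening": finger opening in m; "grip_force": force on a finger pad.
Only numpy, scipy, OpenCV 4.12 (cv2) and the standard library are available. Lean on these libraries where they do the work, as an engineer would, in place of code of your own. Each camera call takes 0.05 s, during which the arm holds its last target. There are 200 camera calls.

## Task

Take the rolling pin out of the white baking caddy: it is longer than the opening between the two decks, so tip one end up through the opening and draw it out slantwise without forcing it against the caddy. Carry it to the marble pastry board and finish still holding it in the gripper, level and still, over the middle of the board and 10 to 20 cm above it, touching nothing else. Leave the jars, can, mug and bowl where they stand.

Things in the scene. Friction and masses are not known exactly. Their poses are not given: they have to be found in the camera images.
- pin: Dark wooden pastry rolling pin: a plain round rod 28 mm in diameter and 260 mm long, 110 to 200 g. Origin at its middle, on its axis; its x axis runs along the rod. It lies along the caddy's length in the middle of its width, on the floor (axis 20 mm above the counter), both ends hidden under the decks.
- pin_end_a (a point): Centre of one end face of the rolling pin (130 mm along its +x).
- pin_end_b (a point): Centre of the other end face of the rolling pin (130 mm along its -x).
- caddy: White wooden baking caddy, fixed to the counter: box 376 mm long (its x), 166 wide (y), 84 high. Origin at the centre of its underside. Walls 8 mm, floor 6 mm thick; inside 360 by 150 mm. Under each deck (|x| 99 to 179 mm) two floor strips, 12 mm above the floor and 32 mm apart, guide the pin: it slides lengthwise until it meets an end wall (x = +-180 mm) but cannot roll.
- caddy_opening (a point): Centre of the caddy's opening, level with the deck tops (84 mm above the counter). A brown wooden deck, 8 mm thick (underside at 76 mm), covers each end of the caddy; the opening between them is 190 mm long (caddy x from -95 to +95 mm) and as wide as the box. Along the opening the two long side walls are only 40 mm high.
- board: Grey-white marble pastry board, fixed, 220 mm (its x) by 280 mm (its y), 15 mm thick. Origin at the centre of its underside.
- jar_beans: Bystander: terracotta-coloured storage jar with wooden lid, 84 mm across, 120 mm high; loose, origin at the centre of its underside.
- jar_flour: Bystander: white storage jar with wooden lid, 84 mm across, 130 mm high; loose, origin at the centre of its underside.
- can: Bystander: food can with red label, 74 mm across, 100 mm high; loose, origin at the centre of its underside.
- spice: Bystander: small amber spice jar with black cap, 48 mm across, 100 mm high; loose, origin at the centre of its underside.
- mug: Bystander: blue mug, 80 mm across, 90 mm high, with a handle; loose, origin at the centre of its underside.
- bowl: Bystander: white bowl, 124 mm across, 55 mm high; loose, origin at the centre of its underside.

How it is judged:
On the way, in this order (a step that is already met when the one before it is completed fails the run):
1. one end of the pin is up out of the opening, above the decks, while the other end is still down inside the caddy (((height (world z) of pin_end_a above 0.097 m and height (world z) of pin_end_b below 0.07 m) or (height (world z) of pin_end_b above 0.097 m and height (world z) of pin_end_a below 0.07 m))), for 0.1 s.
2. the whole pin is out, above the decks, held by the fingers (height (world z) of each of pin_end_a, pin_end_b above 0.1 m and contact force between pin and the fingers above 0.5 N), for 0.2 s.
At the end, for the whole second after the job is handed in: The pin is held by the fingers, its middle within 60 mm (horizontally) of the board's centre and 90 to 250 mm above the counter, level within 12 degrees, at rest, touching neither board, caddy nor any jar, can, mug or bowl (horizontal distance between pin and board below 0.06 m and height (world z) of pin between 0.09 and 0.25 m and angle between pin's own x axis and vertical between 1.36 and 1.78 rad and linear speed of pin below 0.03 m/s and angular speed of pin below 0.3 rad/s and contact force between pin and the fingers above 0.5 N and contact force between pin and board below 0.1 N and contact force between pin and caddy below 0.1 N and contact force between pin and jar_beans below 0.1 N and contact force between pin and jar_flour below 0.1 N and contact force between pin and can below 0.1 N and contact force between pin and spice below 0.1 N and contact force between pin and mug below 0.1 N and contact force between pin and bowl below 0.1 N); the arm keeps its last pose, push and grip.
It fails at once if the pin is forced against the caddy (more than 40 N) (contact force between pin and caddy above 40 N).
It fails at once if a jar, can, mug or bowl is moved more than 30 mm (distance of any of jar_beans, jar_flour, can, spice, mug, bowl from where it was at the start of the episode above 0.03 m).
It also fails if it takes over 48 s, if anything falls off the work surface, if the arm or the gripper's body presses on something with over 40 N, if the wrist force passes 120 N, or if a joint passes its speed limit or range.

## Working session

There is one attempt and no reset: what is moved stays moved. The work goes in short steps, Python scripts to look and compute and a shell command to move; the robot and the scene stay as the last step left them, time stands still between calls to the robot, and variables do not carry over. Pictures are saved under pics/ and viewed, at most 10 in all, crops included, and the job is handed in when it is done.

```bash
ls; mkdir -p pics
python3 - <<'E'
from station import get_obs, optics
import cv2
o=get_obs();print({k:o[k] for k in('t','tool_pos','tool_rot','opening')})
for n in('top','side'):
    cv2.imwrite(f'pics/{n}0.png',optics.get_image(n)[:,:,::-1]);print(optics.camera_model(n))
E
```

```text
pics
{'t': 0.0, 'tool_pos': array([ 0.18922377, -0.59501528,  0.23008295]), 'tool_rot': array([-3.10247994e+00, -4.81245494e-01,  5.56510615e-05]), 'opening': 0.08544920555343656}
{'fx': 525.2666703748961, 'fy': 525.2666703748961, 'cx': 328.02081960428325, 'cy': 245.13067859659276, 'cam_to_world': array([[ 0.02477576,  0.99603985, -0.08538601,  0.49978067],
       [-0.99960585,  0.02355509, -0.01527405, -0.00592054],
       [-0.01320229,  0.08573078,  0.99623086,  1.4521358 ],
       [ 0.        ,  0.        ,  0.        ,  1.        ]])}
{'fx': 478.5002495721384, 'fy': 478.5002495721384, 'cx': 315.68337345182994, 'cy': 242.89007122097135, 'cam_to_world': array([[-0.938223  ,  0.25420133, -0.23477498,  0.31377538],
       [-0.34601992, -0.69469776,  0.63060704,  0.80020253],
       [-0.00279651,  0.67288685,  0.73974014,  1.04818184],
       [ 0.        ,  0.        ,  0.        ,  1.        ]])}
```

View pics/top0.png

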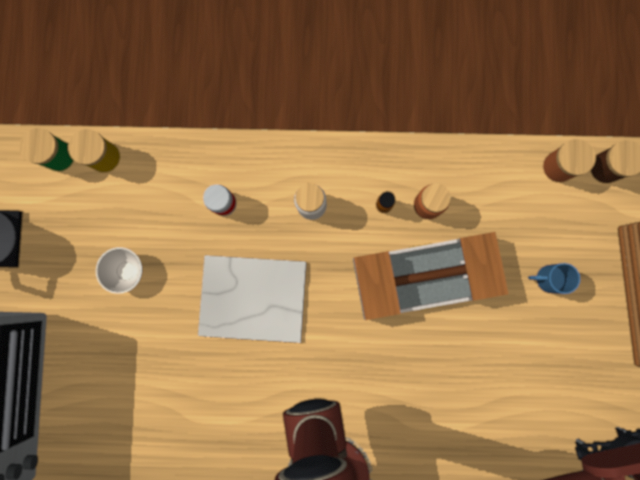

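View pics/side0.png

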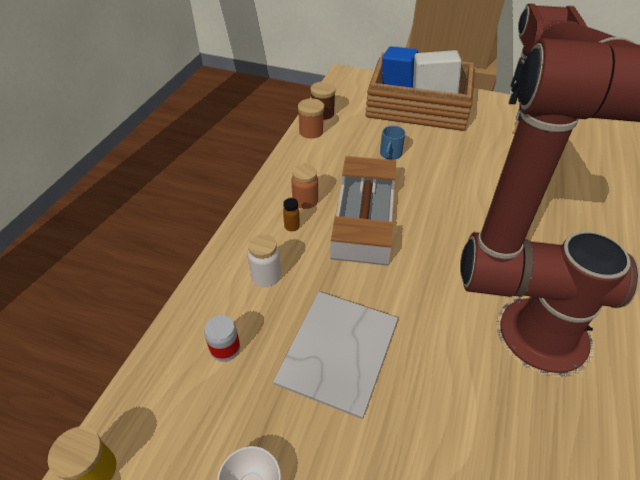

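The top view shows the caddy around (432,276) with decks at x≈354–402 and 460–508. The pin is visible across the opening at (397–466, 281–268), and the board is centred near (253,299). The side view agrees, and the pin ends aren't obvious in it.

```bash
cat > h.py <<'E'
import numpy as np, cv2
from station import get_obs, optics
def ray(n,uv,z):
    m=optics.camera_model(n);T=m['cam_to_world']
    d=T[:3,:3]@np.array([(uv[0]-m['cx'])/m['fx'],-(uv[1]-m['cy'])/m['fy'],-1.]);p=T[:3,3]
    return (p+d*(z-p[2])/d[2])
E
python3 - <<'E'
from h import *
im=cv2.imread('pics/top0.png');hsv=cv2.cvtColor(im,cv2.COLOR_BGR2HSV)
roi=np.zeros(im.shape[:2],np.uint8);roi[225:330,345:520]=255
print(hsv[285,378],hsv[265,485],hsv[340,430],hsv[275,430],hsv[300,250])
m=cv2.inRange(hsv,(5,110,90),(16,255,190))&roi
m=cv2.morphologyEx(m,cv2.MORPH_OPEN,np.ones((7,7)))
cs=[]
for c in cv2.findContours(m,0,2)[0]:
    if cv2.contourArea(c)>800:
        r=cv2.minAreaRect(c);b=cv2.boxPoints(r)
        P=np.array([ray('top',p,.084)[:2] for p in b]);print(b.round(1).tolist(),P.round(4).tolist(),'sides',np.linalg.norm(P[0]-P[1]),np.linalg.norm(P[1]-P[2]));cs.append(P.mean(0))
cs=np.array(cs);print('deck c',cs,'centre',cs.mean(0),'sep',np.linalg.norm(cs[0]-cs[1]),'(exp .2785?)','ang',np.degrees(np.arctan2(*(cs[0]-cs[1])[::-1])))
# pin in opening
p=cv2.inRange(hsv,(0,90,10),(20,255,120));p[:,:402]=0;p[:,462:]=0;p[:250]=0;p[300:]=0
ys,xs=np.nonzero(p);W=np.array([ray('top',q,.024)[:2] for q in zip(xs,ys)])
l=cv2.fitLine(W.astype(np.float32),2,0,.01,.01).ravel();print('pin',len(xs),l,np.degrees(np.arctan2(l[1],l[0])))
b=cv2.inRange(hsv,(0,0,120),(180,45,255));b[:,:190]=0;b[:,320:]=0;b[:240]=0;b[350:]=0
c=max(cv2.findContours(b,0,2)[0],key=cv2.contourArea);bx=cv2.boxPoints(cv2.minAreaRect(c));P=np.array([ray('top',q,.015)[:2] for q in bx]);print('board',P.mean(0),np.linalg.norm(P[0]-P[1]),np.linalg.norm(P[1]-P[2]),P.tolist())
s=cv2.imread('pics/side0.png')[140:270,300:430];cv2.imwrite('pics/sidec.png',cv2.resize(s,None,fx=4.4,fy=4.4,interpolation=cv2.INTER_CUBIC))
E
```

```text
[ 14 167 145] [ 13 165 145] [ 18 129 216] [ 11 169  95] [ 23  17 198]
[[353.0, 256.1000061035156], [389.0, 249.3000030517578], [401.29998779296875, 314.20001220703125], [365.29998779296875, 321.0]] [[0.5898, -0.0508], [0.6098, -0.1443], [0.4427, -0.1784], [0.4229, -0.0859]] sides 0.09561418954697114 0.17057772873616406
[[458.5, 237.5], [496.3999938964844, 229.89999389648438], [509.29998779296875, 294.29998779296875], [471.3999938964844, 301.8999938964844]] [[0.6451, -0.3248], [0.6673, -0.4233], [0.5006, -0.456], [0.4787, -0.3586]] sides 0.1009309031424941 0.16982447181351965
deck c [[ 0.51630289 -0.11483956]
 [ 0.57290987 -0.39066407]] centre [ 0.54460638 -0.25275182] sep 0.2815732767158217 (exp .2785?) ang 101.59767712412905
pin 524 [ 0.19884726 -0.9800305   0.548144   -0.26637742] -78.53043
board [0.47243889 0.2203331 ] 0.21872700966831707 0.2809302803156107 [[0.3688326560419873, 0.3621341132732508], [0.5875087946423668, 0.35741699919029046], [0.5755721374980532, 0.07674042621985766], [0.3578419572326106, 0.08504086733993593]]
```

View pics/sidec.png

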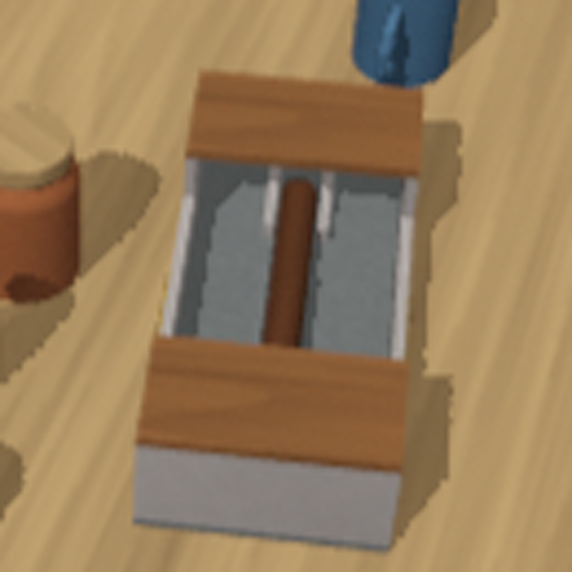

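The side crop shows the pin's far (−y) end just visible under the far deck, at crop (300,180), which is side pixel (368,181).

Run:
```python
from h import *
from scipy.spatial.transform import Rotation as R
u=np.array([.2,-.98]);u/=np.linalg.norm(u);C=np.array([.5450,-.2528])
for z in(.034,.030): 
    e=ray('side',(368.2,180.9),z)[:2];print('far end s,lat',(e-C)@u,np.cross(u,e-C))
o=get_obs();Rt=R.from_rotvec(o['tool_rot']);M=Rt.as_matrix();print(M.round(3))
print('q',o['q'])
# target: tool y perpendicular to u
for yv in([u[1],-u[0]],[-u[1],u[0]]):
    y=np.array([*yv,0]);z=np.array([0,0,-1]);x=np.cross(y,z)
    print('x dir',x,'turn (tool)',(Rt.inv()*R.from_matrix(np.c_[x,y,z])).as_rotvec())
for s in (-.03,0,.03):
    g=np.array([*(C+s*u),.11]);print(s,g,'shift tool mm',1e3*M.T@(g-o['tool_pos']))
```

```text
far end s,lat 0.12778944973023937 -0.0008949386080889764
far end s,lat 0.13254505163266067 -0.0008353773663644579
[[ 0.953  0.303 -0.   ]
 [ 0.303 -0.953  0.002]
 [ 0.    -0.002 -1.   ]]
q [-1.38202468e+00  5.33113371e-02  1.61416060e+00  7.32131174e-06
  1.47600680e+00 -1.18972501e-01]
x dir [ 0.19996001 -0.97980406  0.        ] turn (tool) [-1.60481998e-03  1.39558479e-03  1.67722212e+00]
x dir [-0.19996001  0.97980406  0.        ] turn (tool) [-1.35557703e-03 -1.55881399e-03 -1.46436952e+00]
-0.03 [ 0.5390012  -0.22340588  0.11      ] shift tool mm [ 445.89135013 -248.02921274  120.7384585 ]
0 [ 0.545  -0.2528  0.11  ] shift tool mm [ 442.70459023 -218.19900388  120.68188319]
0.03 [ 0.5509988  -0.28219412  0.11      ] shift tool mm [ 439.51783033 -188.36879503  120.62530788]<stdin>:5: DeprecationWarning: Arrays of 2-dimensional vectors are deprecated. Use arrays of 3-dimensional vectors instead. (deprecated in NumPy 2.0)
```

```bash
python3 -m pendant '[[[35,-20,0],[0,0,0],1],[[35,-20,0],[0,0,0],1],[[35,-20,0],[0,0,0],1],[[35,-20,0],[0,0,0],1],[[35,-20,0],[0,0,0],1],[[35,-20,0],[0,0,0],1],[[35,-20,0],[0,0,0],1],[[35,-20,0],[0,0,0],1],[[35,-20,0],[0,0,0],1],[[35,-20,0],[0,0,0],1],[[35,-20,0],[0,0,0],1],[[35,-20,0],[0,0,0],1]]' 60
python3 -m pendant '[[[0,0,0],[0,0,-0.122],1],[[0,0,0],[0,0,-0.122],1],[[0,0,0],[0,0,-0.122],1],[[0,0,0],[0,0,-0.122],1],[[0,0,0],[0,0,-0.122],1],[[0,0,0],[0,0,-0.122],1],[[0,0,0],[0,0,-0.122],1],[[0,0,0],[0,0,-0.122],1],[[0,0,0],[0,0,-0.122],1],[[0,0,0],[0,0,-0.122],1],[[0,0,0],[0,0,-0.122],1],[[0,0,0],[0,0,-0.122],1]]'
cat >> h.py <<'E'
from scipy.spatial.transform import Rotation as R
u=np.array([.2,-.98,0]);u/=np.linalg.norm(u);C=np.array([.5450,-.2528,0])
def st(s=None,z=None):
    o=get_obs();Rt=R.from_rotvec(o['tool_rot']);M=Rt.as_matrix();p=o['tool_pos']
    v=np.array([-u[1]*-1,u[0]*-1,0]) # lateral = (u_y,-u_x)
    print('t %.2f'%o['t'],'pos',p.round(4),'s %.1f lat %.1f z %.1f'%((p-C)@u*1e3,(p-C)@v*1e3,p[2]*1e3),'open %.4f grip %.1f'%(o['opening'],o['grip_force']),'F',o['contact_force'].round(1),'q',o['q'].round(2))
    y=v if M[:,1]@v>0 else -v;zz=np.array([0,0,-1.]);T=np.c_[np.cross(y,zz),y,zz]
    print('turn to level',(Rt.inv()*R.from_matrix(T)).as_rotvec().round(4), 'pitch deg %.1f'%np.degrees(np.arcsin(M[2,0])))
    if s is not None: g=C+s*u/1e3;g[2]=z/1e3;print('shift',(1e3*M.T@(g-p)).round(1))
E
python3 -c "from h import *;st(-40,100)"
```

```text
t: 1.1
tool_pos: [0.5177, -0.2377, 0.2309]
tool_rot: [-3.104, -0.482, 0.001]
contact_force: [0.9, -0.3, -0.2]
opening: 0.0852
grip_force: 0.0
t: 2.1
tool_pos: [0.5166, -0.2395, 0.2306]
tool_rot: [-1.979, -2.438, 0.0]
contact_force: [-1.0, 0.6, -1.6]
opening: 0.0854
grip_force: 0.0
t 2.10 pos [ 0.5166 -0.2395  0.2306] s -18.8 lat 25.2 z 230.6 open 0.0854 grip 0.0 F [-1.   0.6 -1.6] q [-0.56 -0.08  1.74  0.    1.48 -0.77]
turn to level [-0.0008 -0.0008  0.0057] pitch deg 0.0
shift [ 21.   25.4 130.6]
```

```bash
python3 -m pendant '[[[10,13,0],[0,0,0],1],[[11,12,0],[0,0,0.006],1],[[0,0,35],[0,0,0],1],[[0,0,35],[0,0,0],1],[[0,0,35],[0,0,0],1],[[0,0,35],[0,0,0],1],[[0,0,0],[0,0,0],1]]'
python3 - <<'E'
from h import *
st(-40,10)
for n in('top','side'): cv2.imwrite(f'pics/{n}1.png',optics.get_image(n)[:,:,::-1])
a=cv2.resize(cv2.imread('pics/top1.png')[210:340,330:530],None,fx=2,fy=2);b=cv2.resize(cv2.imread('pics/side1.png')[120:270,280:430],None,fx=2,fy=2)
b=b[:260];cv2.imwrite('pics/c1.png',np.hstack([a,b]))
E
```

```text
t: 2.68
tool_pos: [0.5315, -0.2109, 0.0823]
tool_rot: [-1.985, -2.415, 0.005]
contact_force: [-1.3, 1.6, -2.2]
opening: 0.0853
grip_force: 0.0
t 2.68 pos [ 0.5315 -0.2109  0.0823] s -43.7 lat 4.8 z 82.3 open 0.0853 grip 0.0 F [-1.3  1.6 -2.2] q [-0.51  0.08  1.85 -0.    1.23 -0.7 ]
turn to level [-0.0122 -0.0103 -0.0063] pitch deg 0.6
shift [-4.4  5.7 72.2]
```

View pics/c1.png

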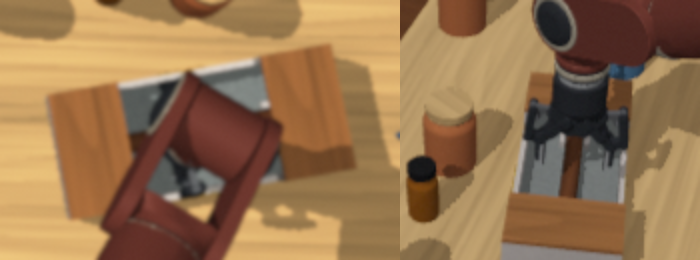

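The fingers straddle the pin inside the opening: the side crop shows the pin at about (572,165) between fingers at 540 and 615. Next I descend.

```bash
python3 -m pendant '[[[-1,2,20],[0,0,0],1],[[-1,2,20],[0,0,0],1],[[0,0,15],[0,0,0],1],[[0,0,8],[0,0,0],1],[[0,0,0],[0,0,0],1],[[0,0,0],[0,0,0],1]]'; python3 -c "from h import *;st(-40,11)"
```

```text
t: 3.28
tool_pos: [0.5428, -0.216, 0.0304]
tool_rot: [1.993, 2.425, 0.001]
contact_force: [-0.2, 0.0, 0.6]
opening: 0.0858
grip_force: 0.0
t 3.28 pos [ 0.5428 -0.216   0.0304] s -36.6 lat -5.2 z 30.4 open 0.0858 grip 0.0 F [-0.2  0.   0.6] q [-0.51  0.16  1.85  0.    1.12 -0.7 ]
turn to level [ 0.0022  0.0018 -0.0064] pitch deg -0.1
shift [ 3.4 -5.2 19.3]
```

```bash
python3 -m pendant '[[[3,-5,6],[0,0,-0.006],1],[[0,0,7],[0,0,0],1],[[0,0,6],[0,0,0],1],[[0,0,0],[0,0,0],1],[[0,0,0],[0,0,0],1]]'; python3 -c "from h import *;st(-40,11)"
```

```text
t: 3.7
tool_pos: [0.5355, -0.2131, 0.0087]
tool_rot: [-1.987, -2.432, 0.0]
contact_force: [-0.4, 0.2, -0.1]
opening: 0.0855
grip_force: 0.0
t 3.70 pos [ 0.5355 -0.2131  0.0087] s -40.8 lat 1.3 z 8.7 open 0.0855 grip 0.0 F [-0.4  0.2 -0.1] q [-0.51  0.18  1.87 -0.    1.09 -0.71]
turn to level [-0.001  -0.0008 -0.0004] pitch deg 0.0
shift [-0.8  1.3 -2.3]
```

```bash
python3 -m pendant '[[[0,1,-2.5],[0,0,0],0.5],[[0,0,0],[0,0,0],0.3],[[0,0,0],[0,0,0],0.2],[[0,0,0],[0,0,0],0.1],[[0,0,0],[0,0,0],0],[[0,0,0],[0,0,0],0],[[0,0,0],[0,0,0],0],[[0,0,0],[0,0,0],0]]' 60; python3 -c "from h import *;st(-40,11)"
```

```text
t: 4.37
tool_pos: [0.5374, -0.2133, 0.0123]
tool_rot: [1.987, 2.432, 0.0]
contact_force: [-0.4, 0.4, 3.8]
opening: 0.0259
grip_force: 59.4
t 4.37 pos [ 0.5374 -0.2133  0.0123] s -40.2 lat -0.5 z 12.3 open 0.0259 grip 59.4 F [-0.4  0.4  3.8] q [-0.51  0.18  1.87  0.    1.09 -0.71]
turn to level [ 0.0007  0.0006 -0.0003] pitch deg -0.0
shift [-0.2 -0.5  1.3]
```

```bash
python3 -m pendant '[[[0,0,0],[0,0,0],0.45],[[0,0,0],[0,0,0],0.45],[[0,0,0],[0,0,0],0.45],[[0,0,3.5],[0,0,0],0.45],[[0,0,0],[0,0,0],0.45],[[0,0,0],[0,0,0],0],[[0,0,0],[0,0,0],0],[[0,0,0],[0,0,0],0],[[0,0,0],[0,0,0],0],[[0,0,0],[0,0,0],0]]' 60; python3 -c "from h import *;st(-40,11)"
```

```text
t: 5.2
tool_pos: [0.5368, -0.213, 0.008]
tool_rot: [-1.987, -2.433, 0.0]
contact_force: [0.1, 0.3, -1.1]
opening: 0.0257
grip_force: 59.0
t 5.20 pos [ 0.5368 -0.213   0.008 ] s -40.7 lat 0.1 z 8.0 open 0.0257 grip 59.0 F [ 0.1  0.3 -1.1] q [-0.51  0.18  1.87  0.    1.08 -0.71]
turn to level [-0.0003 -0.0003 -0.0002] pitch deg 0.0
shift [-0.7  0.1 -3. ]
```

```bash
python3 -m pendant '[[[0,0,-2],[0,0,0],0],[[-5,0,0],[0,0,0],0],[[-5,0,0],[0,0,0],0],[[-5,0,0],[0,0,0],0],[[-5,0,0],[0,0,0],0],[[-5,0,0],[0,0,0],0],[[-5,0,0],[0,0,0],0],[[-5,0,0],[0,0,0],0],[[-2,0,0],[0,0,0],0],[[-2,0,0],[0,0,0],0],[[0,0,0],[0,0,0],0]]' 60; python3 -c "from h import *;st(7,11)"
```

```text
t: 6.12
tool_pos: [0.5449, -0.2517, 0.0103]
tool_rot: [1.988, 2.433, 0.0]
contact_force: [0.1, -0.1, -1.4]
opening: 0.0259
grip_force: 59.1
t 6.12 pos [ 0.5449 -0.2517  0.0103] s -1.1 lat -0.1 z 10.3 open 0.0259 grip 59.1 F [ 0.1 -0.1 -1.4] q [-0.56  0.23  1.82  0.    1.1  -0.76]
turn to level [ 0.0001  0.0001 -0.0006] pitch deg -0.0
shift [-8.1 -0.1 -0.7]
```

```bash
python3 -m pendant '[[[-1.5,0,0],[0,0,0],0],[[-1.5,0,0],[0,0,0],0],[[-1.5,0,0],[0,0,0],0],[[0,0,0],[0,0,0],0]]'
python3 - <<'E'
from h import *
st(7,11)
a=optics.get_image('top')[:,:,::-1][210:340,330:530];b=optics.get_image('side')[:,:,::-1][140:270,280:430]
cv2.imwrite('pics/c2.png',np.hstack([cv2.resize(a,None,fx=2.2,fy=2.2),cv2.resize(b,None,fx=2.2,fy=2.2)]))
E
```

```text
t: 6.45
tool_pos: [0.5452, -0.2544, 0.0097]
tool_rot: [-1.985, -2.431, -0.002]
contact_force: [-0.7, 5.7, -2.1]
opening: 0.0259
grip_force: 59.0
t 6.45 pos [ 0.5452 -0.2544  0.0097] s 1.6 lat 0.2 z 9.7 open 0.0259 grip 59.0 F [-0.7  5.7 -2.1] q [-0.56  0.23  1.81  0.    1.1  -0.76]
turn to level [-0.0009 -0.0031 -0.0001] pitch deg 0.2
shift [-5.4  0.1 -1.3]
```

View pics/c2.png

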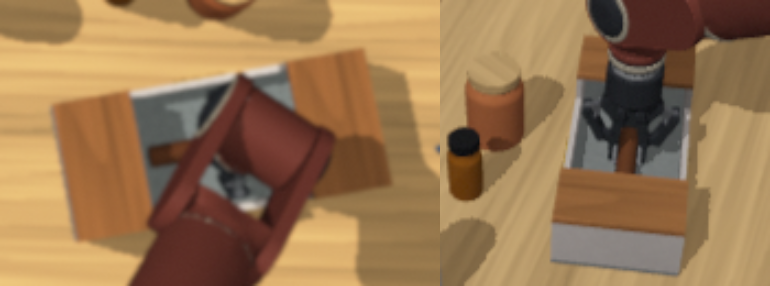

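Contact with the end wall at 5.7 N: the pin is 178 mm from end b to the grasp, and end a is clear of its deck (visible at crop (148,155)). Next I back off 7 mm and pivot about end b.

```bash
python3 -m pendant '[[[3,0,0],[0,0,0],0],[[4,0,0],[0,0,0],0],[[0,0,-1],[0,0,0],0],[[0.4,0,-10.3],[0,0.058,0],0],[[0.4,0,-10.3],[0,0.058,0],0],[[0.4,0,-10.3],[0,0.058,0],0],[[0,0,0],[0,0,0],0],[[0,0,0],[0,0,0],0]]' 80; python3 -c "from h import *;st()"
```

```text
t: 7.22
tool_pos: [0.5451, -0.2508, 0.0429]
tool_rot: [-1.903, -2.327, -0.164]
contact_force: [-0.5, 0.7, -3.4]
opening: 0.0254
grip_force: 80.9
t 7.22 pos [ 0.5451 -0.2508  0.0429] s -2.0 lat -0.5 z 42.9 open 0.0254 grip 80.9 F [-0.5  0.7 -3.4] q [-0.61  0.25  1.74  0.12  1.28 -0.85]
turn to level [ 0.0014 -0.1707 -0.0013] pitch deg 9.8
```

```bash
python3 -m pendant '[[[0.4,0,-10.3],[0,0.058,0],0],[[0.4,0,-10.3],[0,0.058,0],0],[[0.4,0,-10.3],[0,0.058,0],0],[[0,0,0],[0,0,0],0],[[0,0,0],[0,0,0],0],[[0,0,0],[0,0,0],0]]' 80
python3 - <<'E'
from h import *
st()
b=optics.get_image('side')[:,:,::-1][110:270,270:450];a=optics.get_image('top')[:,:,::-1][200:360,330:530]
cv2.imwrite('pics/c3.png',np.hstack([cv2.resize(a,None,fx=2,fy=2),cv2.resize(b,None,fx=2,fy=2)]))
E
```

```text
t: 7.72
tool_pos: [0.545, -0.2544, 0.0712]
tool_rot: [-1.806, -2.211, -0.315]
contact_force: [0.4, 0.1, -2.3]
opening: 0.0254
grip_force: 80.9
t 7.72 pos [ 0.545  -0.2544  0.0712] s 1.5 lat 0.3 z 71.2 open 0.0254 grip 80.9 F [ 0.4  0.1 -2.3] q [-0.66  0.3   1.65  0.22  1.47 -0.92]
turn to level [-0.0014 -0.3474 -0.    ] pitch deg 19.9
```

View pics/c3.png

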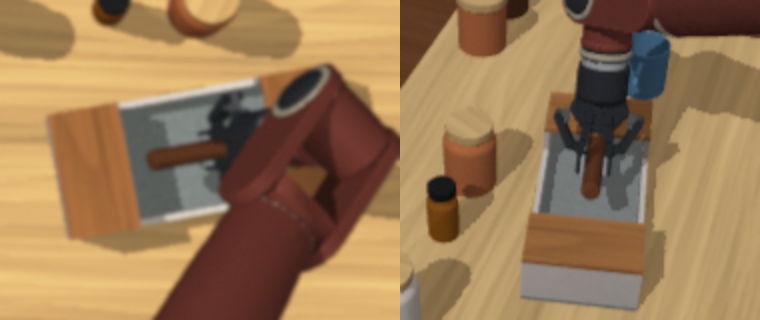

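The pin has tipped with the gripper: the tip of end a shows at top pixel ≈(405,279) and side pixel ≈(365,206). I'll check its height by triangulation.

Run:
```python
from h import *
for z in(.08,.09,.10,.11,.12,.13):
    a=ray('top',(405,279),z);b=ray('side',(365,206.5),z);print(z,((a-C)@u*1e3).round(1),((b-C)@u*1e3).round(1),a[:2].round(3),b[:2].round(3))
```

```text
0.08 -66.4 -43.5 [ 0.534 -0.187] [ 0.535 -0.21 ]
0.09 -67.7 -54.1 [ 0.533 -0.186] [ 0.533 -0.2  ]
0.1 -69.0 -64.8 [ 0.533 -0.185] [ 0.53 -0.19]
0.11 -70.4 -75.5 [ 0.533 -0.183] [ 0.528 -0.179]
0.12 -71.7 -86.2 [ 0.533 -0.182] [ 0.526 -0.169]
0.13 -73.1 -96.9 [ 0.532 -0.181] [ 0.524 -0.158]
```

```bash
python3 -m pendant '[[[0.2,0,-7],[0,0.04,0],0],[[0,0,0],[0,0,0],0],[[0,0,0],[0,0,0],0],[[0,0,0],[0,0,0],0],[[10,0,0],[0,0,0],0],[[15,0,0],[0,0,0],0],[[15,0,0],[0,0,0],0],[[15,0,0],[0,0,0],0],[[0,0,0],[0,0,0],0]]' 80; python3 -c "from h import *;st()"
```

```text
t: 8.57
tool_pos: [0.5357, -0.2049, 0.101]
tool_rot: [-1.781, -2.186, -0.351]
contact_force: [-0.1, -0.5, -1.9]
opening: 0.0256
grip_force: 80.8
t 8.57 pos [ 0.5357 -0.2049  0.101 ] s -48.8 lat -0.4 z 101.0 open 0.0256 grip 80.8 F [-0.1 -0.5 -1.9] q [-0.62  0.21  1.7   0.26  1.52 -0.88]
turn to level [ 0.0004 -0.3883  0.002 ] pitch deg 22.3
```

Free of contact (force is about the pin's weight). I keep drawing it out.

```bash
python3 -m pendant '[[[18,0,0],[0,0,0],0],[[18,0,0],[0,0,0],0],[[18,0,0],[0,0,0],0],[[18,0,0],[0,0,0],0],[[18,0,0],[0,0,0],0],[[18,0,0],[0,0,0],0],[[18,0,0],[0,0,0],0],[[10,0,-20],[0,0,0],0],[[10,0,-20],[0,0,0],0],[[10,0,-20],[0,0,0],0],[[0,0,0],[0,0,0],0],[[0,0,0],[0,0,0],0]]' 80
python3 - <<'E'
from h import *
st()
B=np.array([.4725,.2203,.19]);o=get_obs();print((B-o['tool_pos']).round(3))
b=optics.get_image('side')[:,:,::-1];a=optics.get_image('top')[:,:,::-1]
cv2.imwrite('pics/c4.png',np.hstack([cv2.resize(a,(400,300)),cv2.resize(b,(400,300))]))
E
```

```text
t: 9.57
tool_pos: [0.5122, -0.0886, 0.2155]
tool_rot: [-1.785, -2.188, -0.351]
contact_force: [-0.1, 0.5, -2.4]
opening: 0.0252
grip_force: 80.8
t 9.57 pos [ 0.5122 -0.0886  0.2155] s -167.5 lat -0.7 z 215.5 open 0.0252 grip 80.8 F [-0.1  0.5 -2.4] q [-0.48 -0.06  1.79  0.3   1.66 -0.69]
turn to level [ 0.0024 -0.3853  0.0004] pitch deg 22.1
[-0.04   0.309 -0.025]
```

View pics/c4.png

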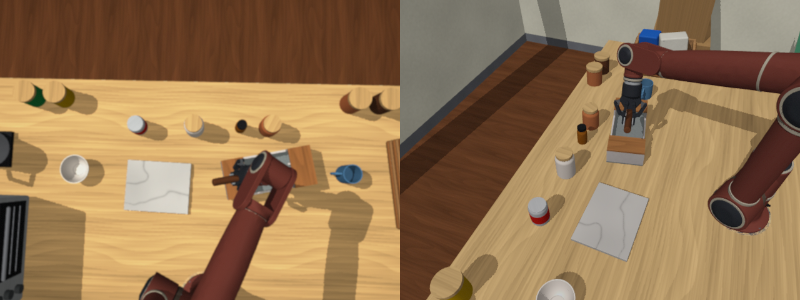

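The pin is fully out above the decks (computed end b ≈ 0.16 m), and nothing has been disturbed. Next I level it, then carry it.

```bash
python3 -m pendant '[[[0,0,0],[0,-0.0643,0],0],[[0,0,0],[0,-0.0643,0],0],[[0,0,0],[0,-0.0643,0],0],[[0,0,0],[0,-0.0643,0],0],[[0,0,0],[0,-0.0643,0],0],[[0,0,0],[0,-0.0643,0],0],[[0,0,0],[0,0,0],0],[[0,0,0],[0,0,0],0]]' 80
python3 - <<'E'
from h import *
st()
o=get_obs();T=np.array([.463,.267,.18]);print(1e3*R.from_rotvec(o['tool_rot']).as_matrix().T@(T-o['tool_pos']))
E
```

```text
t: 10.33
tool_pos: [0.5106, -0.0874, 0.2125]
tool_rot: [-1.982, -2.43, -0.002]
contact_force: [0.7, -0.0, -1.5]
opening: 0.0254
grip_force: 80.9
t 10.33 pos [ 0.5106 -0.0874  0.2125] s -169.0 lat 0.6 z 212.5 open 0.0254 grip 80.9 F [ 0.7 -0.  -1.5] q [-0.31 -0.19  1.88  0.    1.46 -0.52]
turn to level [-0.0027 -0.0052  0.001 ] pitch deg 0.3
[356.54842282  24.64145305  34.31355909]
```

```bash
python3 -m pendant '[[[15,1,0],[0,0,0],0],[[30,2,2],[0,0,0],0],[[35,2,3],[0,0,0],0],[[35,2,3],[0,0,0],0],[[35,3,4],[0,0,0],0],[[35,3,4],[0,0,0],0],[[35,3,4],[0,0,0],0],[[35,3,4],[0,0,0],0],[[35,3,4],[0,0,0],0],[[35,2,3],[0,0,0],0],[[20,1,2],[0,0,0],0],[[12,0,1],[0,0,0],0]]' 80; python3 -m pendant '[[[0,0,0],[0,0,0],0],[[0,0,0],[0,0,0],0],[[0,0,0],[0,0,0],0],[[0,0,0],[0,0,0],0]]'
python3 - <<'E'
from h import *
st()
o=get_obs();T=np.array([.463,.267,.18]);print(1e3*R.from_rotvec(o['tool_rot']).as_matrix().T@(T-o['tool_pos']),o['dq'].round(3))
b=optics.get_image('side')[:,:,::-1];a=optics.get_image('top')[:,:,::-1]
cv2.imwrite('pics/c5.png',np.hstack([a[150:400,150:450],b[200:450,200:500]]))
E
```

```text
t: 11.33
tool_pos: [0.464, 0.2681, 0.1797]
tool_rot: [-1.983, -2.431, 0.001]
contact_force: [-1.1, 0.2, -1.2]
opening: 0.0258
grip_force: 80.9
t: 11.67
tool_pos: [0.4653, 0.2653, 0.1813]
tool_rot: [-1.989, -2.43, -0.002]
contact_force: [-0.8, -0.5, -2.2]
opening: 0.0257
grip_force: 80.9
t 11.67 pos [0.4653 0.2653 0.1813] s -523.6 lat -25.5 z 181.3 open 0.0257 grip 80.9 F [-0.8 -0.5 -2.2] q [ 0.38 -0.13  1.87  0.    1.4   0.18]
turn to level [-0.0001 -0.002  -0.0023] pitch deg 0.1
[ 2.09169211 -1.92325974  1.33154464] [ 0.002 -0.005  0.     0.002 -0.001  0.001]
```

View pics/c5.png

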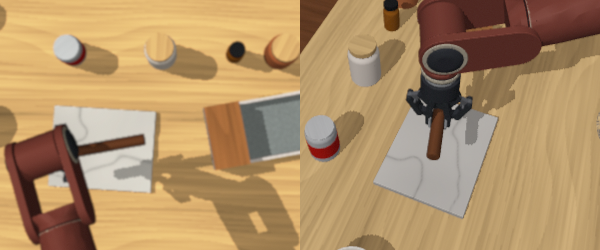

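The pin is held over the board, with end b at top pixel (294,290) and end a at side pixel (333,355). I check its position and level.

Run:
```python
from h import *
for z in(.16,.175,.19,.205,.22):
    b=ray('top',(294,290),z);a=ray('side',(333,355),z);print(z,b.round(3),a.round(3))
p=np.array([.4653,.2653]);print('expected a',p-82e-3*u[:2],'b',p+178e-3*u[:2],'mid',p+48e-3*u[:2])
```

```text
0.16 [0.498 0.095 0.16 ] [0.454 0.325 0.16 ]
0.175 [0.498 0.093 0.175] [0.451 0.333 0.175]
0.19 [0.498 0.092 0.19 ] [0.449 0.341 0.19 ]
0.205 [0.498 0.091 0.205] [0.446 0.349 0.205]
0.22 [0.498 0.09  0.22 ] [0.444 0.357 0.22 ]
expected a [0.44890328 0.34564393] b [0.50089288 0.09089488] mid [0.47489808 0.21826941]
```

Both ends match a level pin (z≈0.19), and its middle is about 3 mm from the board's centre. I hand it in.

```bash
python3 -c "from station import ctrl;print(ctrl.finish_job())"
```

```text
the job is handed in; nothing more can be done
None
```

The rolling pin came out of the caddy slantwise without being forced, and I handed the job in with the gripper holding it level and still, about 17 cm above the middle of the marble board; the jars, can, mug and bowl were never touched, and the hand-in returned no verdict.

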